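# Prop the drying cabinet door open on its stay

### The arm

A 6-joint arm with a two-finger parallel gripper is mounted at the origin on the work surface; the furniture and walls round the work are solid. World frame = base frame: x ahead of the robot, y to its left, z up, the work surface at z = 0. Lengths are in m, angles in rad, forces in N, time in s.
With the tool pointing down it reaches from about 0.3 to 1 m from the base axis. Payload 5.1 kg.
Tool frame: the origin (TCP) lies at the very end of the fingers, on their centre line; the grasp point (between the pads) lies 19 mm behind it; z points along the fingers, y is the line along which they close (so a half turn about z gives the same grasp; the last joint's range is limited). The gripper opens to 95 mm and grips with 3 to 60 N. Pads are 20 mm wide; open, the fingers measure 119 mm over their backs; the gripper's body (75 mm by 180 mm) begins 59 mm behind the grasp point.
Start: joints at [1.16, 0.124, 1.65, -0, 1.367, -0.083], TCP at [0.209, 0.615, 0.178] pointing down, gripper open.
Joint ranges: [-2.61, 2.61], [-1.02, 2.33], [0.03, 2.71], [-1.35, 4.49], [0.32, 2.68], [-2.91, 2.91]. Speed limits (rad/s): [2.57, 2.57, 3.14, 3.14, 3.14, 3.14].

### API

Orientations are given as a unit quaternion [w, x, y, z].
In Python, from bench import ctrl gives the robot as it stands. Calls block until the motion is done:
- ctrl.move_ptp(position, orientation): joint-space move of the TCP to a pose.
- ctrl.move_l(position, rotation=None, v=0.15): straight line of the TCP; rotation=None keeps the orientation; v is the mean speed in m/s.
- ctrl.movej(angles): joint-space move.
- ctrl.grip(opening): opening from 0.0 (shut) to 1.0 (fully open); the grip force is fixed at half the most; returns when the fingers have stopped.
- ctrl.wait(seconds).
- ctrl.solve_ik(position, orientation): joint angles nearest the present ones, or None.
- ctrl.get_state(): the state.
- ctrl.grab_frame(name): name is "scene" or "top"; returns a dict with "pixels" (384x512x3 uint8, red, green, blue), "vertical_fov" (degrees; the focal length in pixels is half the picture's height over the tangent of half this angle, whatever the lens; pixels are square), "cx", "cy" (the principal point, pixels), "position" and "orientation" of the camera in the world. Camera axes: x right, y up, looking along -z (the intrinsics and any distortion apply to the point x, -y, -z); pixel columns grow to the right and rows downward; lengths in m; the calibration is good to about 2 mm. A picture is of the moment at which its call begins. There is no depth.
A pose or a line that the arm cannot do raises ctrl.IKError and nothing moves.
- ctrl.hand_in(): hands the job in; it is judged then, once.
The state is a dict: "clock": time; "joint_positions": joint angles; "dq": joint speeds; "joint_efforts": joint torques, N m; "eef_pos": TCP position; "tcp_rot": TCP orientation; "wrist_force": force on the tool from outside, world axes, zero at the start; "torque": the same for the moment, N m; "width": opening from 0.0 (shut) to 1.0 (fully open); "gripper_force": force on a finger pad.
Only numpy, scipy, OpenCV 4.12 (cv2) and the standard library are available. Lean on these libraries where they do the work, as an engineer would, in place of code of your own. Each camera call takes 0.05 s, during which the arm holds its last target. There are 200 camera calls.

### The job

Air the small drying cabinet: lift its stay bar by the black knob, use the bar to push the sprung door open, and drop the bar's third hole (counted from the door, so the one next to the hole nearest the knob) over the peg on the roof. The peg is clamped somewhere along its slot, so feel for it without forcing (a few newtons are plenty); finish with the bar lying fully down and level on the peg and let go of it, leaving the things round about alone.

Things in the scene. Friction and masses are not known exactly. Their poses are not given: they have to be found in the camera images.
- cabinet: fixed white bench drying cabinet on four 40 mm legs, 160 mm deep (x) x 200 mm wide (y) x 160 mm high overall; origin at the centre of its footprint on the desk; x axis from the front (door side) to the back, y to its left, z up; the flat roof is 160 mm above the origin. The door's vertical hinge axis is at x = -86, y = +98 mm in this frame. A wall stands behind it, 15 cm or more from the roof's centre
- door (a joint): angle of the grey framed door with clear window (rad): 0 shut, grows as its free (right, -y) edge swings out to the front (-x); limit 1.3. A spring always pushes it shut (about 2 N at the bar's pivot when shut, 3 to 4 N when open) so it falls shut when let go
- stay_pivot: steel fork that swivels freely about a vertical pin on the top edge of the door, 120 mm from the door's hinge axis; origin on the pin at the height of the bar's mid thickness, 16 mm above the roof. It carries the stay bar; its x axis points (level) along the bar from the pin to the knob
- stay (a joint): tilt of the stay bar in its fork (rad): 0 = level, fully down on a stop in the fork, 14 mm clear of the roof; grows as the knob end is lifted, to 0.5; it drops by its weight. Bar: steel strip 22 mm wide, 4 mm thick, 0.12 kg with its knob; four equal 12 mm holes on its centre line, 65, 95, 125, 155 mm from the fork's pin; knob 185 mm from the pin
- knob_mid (a point): grip point on the upright black round knob at the bar's far end: knob 16 mm in diameter and 44 mm tall from the bar's top face; this point is on the knob's axis, 26 mm above the bar's mid thickness and 185 mm from the pin
- third_hole (a point): centre of the bar's third hole from the pin (125 mm from it, 60 mm short of the knob), at mid thickness
- peg_plate: dark steel plate 56x30x4 mm on the cabinet roof, axes parallel to the cabinet's; origin at the centre of its underside, on the roof. In its slot along x an upright steel peg is clamped fast, on the centre line but anywhere within 12 mm before or behind the plate's centre (not measured). Peg: 9 mm thick, flat top with a 1.4 mm bevel, tip 26 mm above the roof, i.e. 10 mm above a level bar's mid thickness
- jar: bystander: small screw-top jar 54 mm across, 49 mm high, on the desk to the right; origin at the centre of its underside
- meter: bystander: yellow and black pocket meter 125 x 68 x 37 mm, origin at the centre of its underside
- dropper: bystander: white dropper bottle 46 mm across, 110 mm high, origin at the centre of its underside
- flux_pen: bystander: white pen with a green cap, 135 mm long, 14 mm thick, lying on the desk behind and left of the cabinet; origin at the centre of its underside
- screen_end (a point): obstacle: middle of the far end of a beige flat screen that stands left of the cabinet, lengthwise away from the robot: from here it runs 375 mm back towards the robot, up to 45 mm to the right and 100 mm to the left, and its top edge is 415 mm above the desk. Pass over it or round this end

How it is judged:
By the outcome, as a careful person would: the job done as asked, in the order asked, and still so for the second after the job is handed in, with the robot touching nothing.
It also fails if it takes over 58 s, if anything falls off the work surface, if the arm or the gripper's body presses on something with over 40 N, if the wrist force passes 120 N, or if a joint passes its speed limit or range.

## Working session

There is one attempt and no reset: what is moved stays moved. The work goes in short steps, each a Python script; the robot and the scene stay as the last script left them, time stands still between calls to the robot, and variables do not carry over. Pictures are saved under pics/ and viewed, at most 10 in all, crops included, and the job is handed in when it is done.

```bash
ls; mkdir -p pics
python3 - <<'E'
from bench import ctrl
import cv2,pickle
for n in("scene","top"):
    f=ctrl.grab_frame(n); pickle.dump(f,open(n+".pkl","wb"))
    print({k:v for k,v in f.items() if k!="pixels"})
    cv2.imwrite(f"pics/{n}.png",cv2.resize(f["pixels"][:,:,::-1],(800,600),interpolation=cv2.INTER_CUBIC))
print(ctrl.get_state())
E
```

```text
pics
{'vertical_fov': 44.21595584787837, 'cx': 258.7122502892201, 'cy': 191.25585243741713, 'position': array([ 0.02845692, -0.84151894,  0.97924855]), 'orientation': array([ 0.8798144 ,  0.35158761, -0.11054416, -0.30015456])}
{'vertical_fov': 42.36816482100163, 'cx': 262.0916993618555, 'cy': 197.88964729351605, 'position': array([ 0.27164657, -0.20173184,  1.32449433]), 'orientation': array([-0.69406607, -0.07162589,  0.06193286,  0.71365702])}
{'clock': 0.1, 'joint_positions': array([ 1.16039844e+00,  1.24442671e-01,  1.65154970e+00,  4.25539900e-06,
        1.36746280e+00, -8.25876372e-02]), 'dq': array([-0.00142331, -0.00144891, -0.00312556,  0.00116575,  0.00037509,
       -0.00093451]), 'joint_efforts': array([ 5.94923094e-04, -4.18881619e+01, -3.61096144e+01,  7.76328729e-02,
        4.61763656e-02, -8.17949672e-05]), 'eef_pos': array([0.20904117, 0.61478714, 0.17680096]), 'tcp_rot': array([-2.29252584e-04,  1.63172582e-01,  9.86597102e-01, -9.02606325e-04]), 'wrist_force': array([ 0.08608259, -0.02757665, -0.17561541]), 'torque': array([-0.04775243, -0.03770047, -0.01007324]), 'gripper_force': 0.0, 'width': 0.998457277581866}
```

View pics/scene.png

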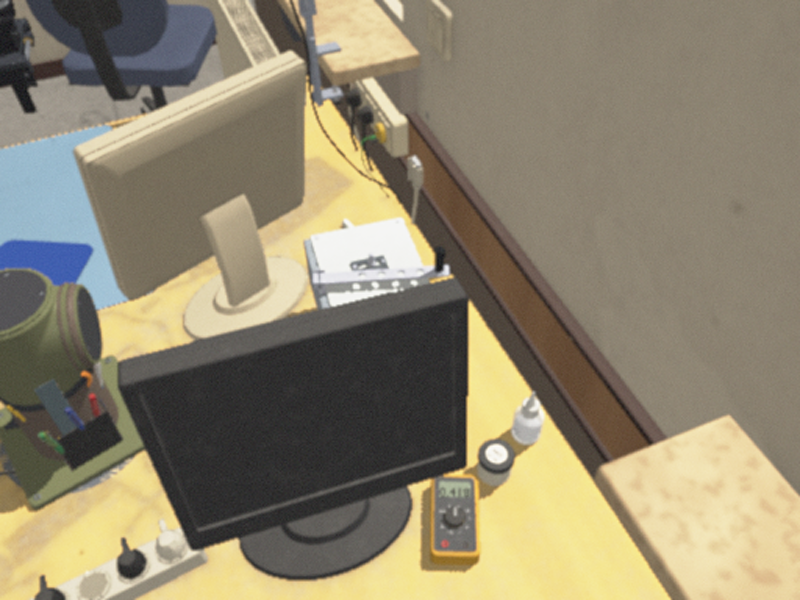

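View pics/top.png

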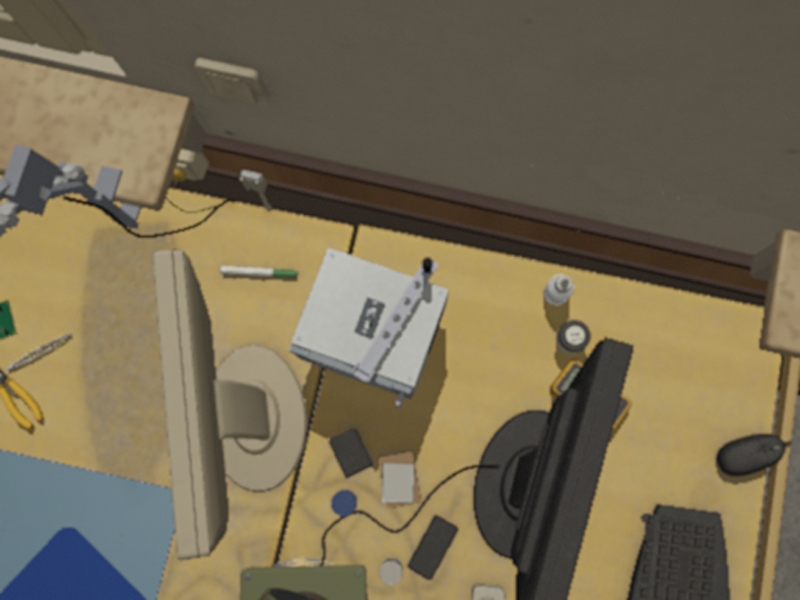

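The scene view shows the cabinet between the beige screen and a black screen, with the knob at about (440,258). In the top view the roof spans about (293..447, 252..390), the plate is at (370,318), the knob at (428,265) and the bar's pivot end near (365,375). I'll crop in for detail.

```bash
cat > h.py <<'E'
import numpy as np,cv2,pickle
from scipy.spatial.transform import Rotation as R
def ray(f,u,v):
    F=192/np.tan(np.radians(f["vertical_fov"])/2); q=f["orientation"]
    return R.from_quat(np.r_[q[1:],q[0]]).apply([(u-f["cx"])/F,-(v-f["cy"])/F,-1])
def onz(f,u,v,z):
    d=ray(f,u,v); p=f["position"]; return p+d*(z-p[2])/d[2]
def proj(f,P):
    F=192/np.tan(np.radians(f["vertical_fov"])/2); q=f["orientation"]
    c=R.from_quat(np.r_[q[1:],q[0]]).inv().apply(np.array(P)-f["position"])
    return f["cx"]+F*c[0]/-c[2], f["cy"]-F*c[1]/-c[2]
E
python3 - <<'E'
from h import *
t=pickle.load(open("top.pkl","rb"));s=pickle.load(open("scene.pkl","rb"))
a=cv2.resize(t["pixels"][150:270,180:300,::-1],(600,600),interpolation=cv2.INTER_CUBIC)
cv2.imwrite("pics/c1.png",a)
a=cv2.resize(s["pixels"][135:215,190:300,::-1],(770,560),interpolation=cv2.INTER_CUBIC)
cv2.imwrite("pics/c2.png",a)
E
```

```text
(no output)
```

View pics/c1.png

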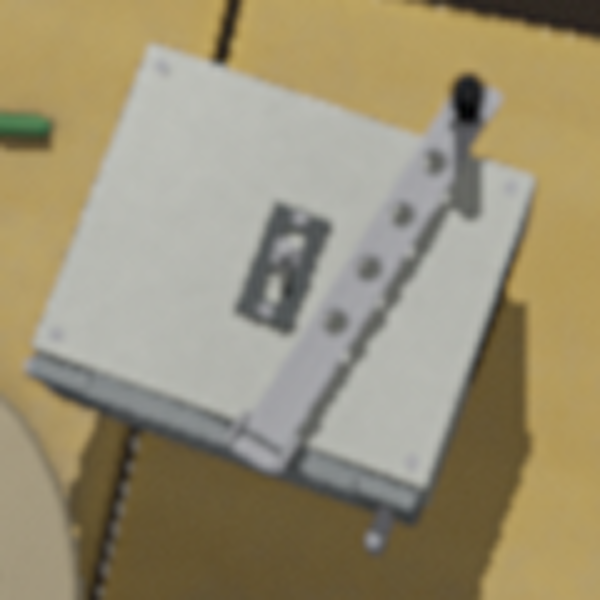

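View pics/c2.png

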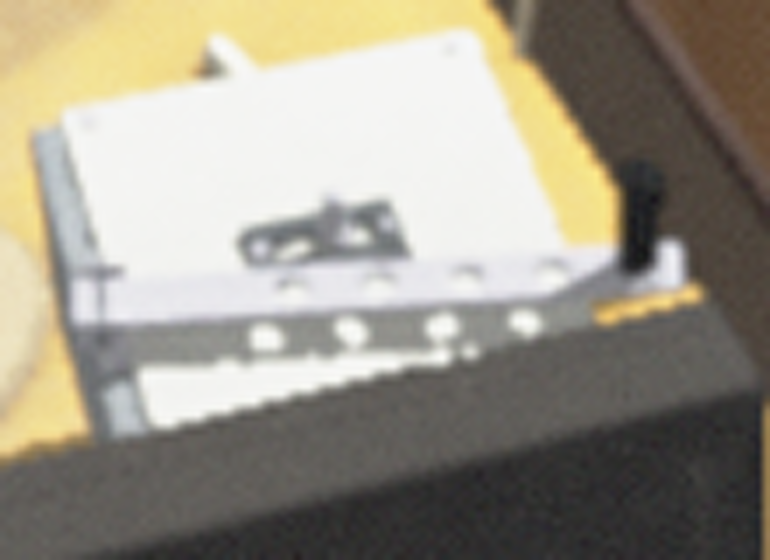

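The top crop shows the four holes at crop pixels (337,320) to (435,160), the knob at (468,90), the plate corners at (280,203), (330,222), (288,333) and (237,313), and the roof corners. In the scene crop the peg tip is near (333,195), and the knob runs from (640,165) to (640,265).

Run:
```python
from h import *
np.set_printoptions(precision=4,suppress=True)
t=pickle.load(open("top.pkl","rb"));s=pickle.load(open("scene.pkl","rb"))
T=lambda u,v,z:onz(t,180+u/5-.4,150+v/5-.4,z)
S=lambda u,v,z:onz(s,190+u/7-.43,135+v/7-.43,z)
rc=[T(*p,.16) for p in((150,45),(535,178),(417,488),(35,348))]; print("roof",*rc,np.mean(rc,0))
for i in range(4): print(np.linalg.norm(rc[i]-rc[i-1]))
pc=[T(*p,.164) for p in((280,203),(330,222),(288,333),(237,313))]; c=np.mean(pc,0);print("plate",*pc,c)
print("plate scene",np.mean([S(*p,.164) for p in((385,200),(408,255),(245,262),(242,238))],0))
back=(rc[0]+rc[1]-rc[2]-rc[3])[:2]; right=(rc[1]+rc[2]-rc[0]-rc[3])[:2]
print("yaw",np.degrees(np.arctan2(back[1],back[0])),np.degrees(np.arctan2(right[0],-right[1])))
hs=[T(*p,.176) for p in((337,320),(370,268),(403,213),(435,160))];print("holes",*hs)
hs2=[S(*p,.178) for p in((292,289),(378,282),(465,275),(550,270))];print("holes scene",*hs2)
d=(hs[3]-hs[0]);d/=np.linalg.norm(d);print("bar dir",np.degrees(np.arctan2(d[1],d[0])),"pin",np.mean(hs,0)-.11*d,"knob",np.mean(hs,0)+.075*d)
print("knob top",T(468,88,.222),S(642,163,.222))
print("peg tip?",S(333,195,.186),S(333,200,.186),T(293,243,.186))
```

```text
roof [ 0.5959 -0.0635  0.16  ] [ 0.5241 -0.2484  0.16  ] [ 0.3769 -0.1877  0.16  ] [ 0.4485 -0.0077  0.16  ] [ 0.4863 -0.1268  0.16  ]
0.1576429581330442
0.1983550232701363
0.15925063578405807
0.19371743773841446
plate [ 0.5146 -0.1258  0.164 ] [ 0.5047 -0.1495  0.164 ] [ 0.4516 -0.1286  0.164 ] [ 0.4619 -0.1045  0.164 ] [ 0.4832 -0.1271  0.164 ]
plate scene [ 0.4834 -0.1261  0.164 ]
yaw -21.55853215484861 -21.455075565540344
holes [ 0.4552 -0.1524  0.176 ] [ 0.4796 -0.1685  0.176 ] [ 0.5056 -0.1847  0.176 ] [ 0.5308 -0.2006  0.176 ]
holes scene [ 0.4536 -0.1527  0.178 ] [ 0.4788 -0.1682  0.178 ] [ 0.5044 -0.1841  0.178 ] [ 0.5289 -0.2003  0.178 ]
bar dir -32.50513524586933 pin [ 0.4    -0.1174  0.176 ] knob [ 0.5561 -0.2169  0.176 ]
knob top [ 0.5538 -0.2167  0.222 ] [ 0.5573 -0.2143  0.222 ]
peg tip? [ 0.4874 -0.1303  0.186 ] [ 0.4859 -0.1324  0.186 ] [ 0.4907 -0.133   0.186 ]
```

Run:
```python
from h import *
np.set_printoptions(precision=3,suppress=True)
t=pickle.load(open("top.pkl","rb"));s=pickle.load(open("scene.pkl","rb"))
k=.64
print("desk/wall edge z0",onz(t,360*k,225*k,0),onz(t,740*k,300*k,0)); print("skirting top edge guess", [onz(t,400*k,205*k,z) for z in(.0,.1)])
def tri(a,b):
    p,q=t["position"],s["position"];d,e=ray(t,a[0]*k,a[1]*k),ray(s,b[0]*k,b[1]*k)
    x=np.linalg.lstsq(np.c_[d,-e],q-p,rcond=None)[0];A,B=p+x[0]*d,q+x[1]*e
    return (A+B)/2,np.linalg.norm(A-B)
print("black far top",tri((630,345),(466,290)));print("beige far",tri((172,252),(303,58)))
print("skirt: top ledge at scene plug", tri((252,180),(416,165)))
from bench import ctrl
def q(yaw,tilt=0):
    y=np.radians(yaw);X=np.array([np.cos(y)*np.cos(tilt),np.sin(y)*np.cos(tilt),np.sin(tilt)])
    Y=np.array([np.sin(y),-np.cos(y),0]);m=R.from_matrix(np.c_[X,Y,np.cross(X,Y)]).as_quat();return m[[3,0,1,2]]
for yaw in(-32,-21,-10):
  for p in ([.556,-.217,.183],[.556,-.217,.40]):
    print(yaw,ctrl.solve_ik(p,q(yaw)),ctrl.solve_ik(p,q(yaw+180)))
print(ctrl.solve_ik([.20,.58,.52],ctrl.get_state()["tcp_rot"]))
```

```text
desk/wall edge z0 [ 0.681 -0.103  0.   ] [ 0.525 -0.76   0.   ]
skirting top edge guess [array([ 0.716, -0.175,  0.   ]), array([ 0.682, -0.177,  0.1  ])]
black far top (array([ 0.395, -0.449,  0.423]), np.float64(0.002548581168126589))
beige far (array([0.531, 0.098, 0.405]), np.float64(0.0068963616579282416))
skirt: top ledge at scene plug (array([0.722, 0.06 , 0.137]), np.float64(0.005412778323288518))
-32 [-0.462  0.005  1.767 -0.     1.37   1.667] [-0.462  0.005  1.767 -0.     1.37  -1.474]
-32 [-0.462 -0.039  1.454 -0.     1.727  1.667] [-0.462 -0.039  1.454 -0.     1.727 -1.474]
-21 [-0.462  0.005  1.767 -0.     1.37   1.475] [-0.462  0.005  1.767 -0.     1.37  -1.666]
-21 [-0.462 -0.039  1.454 -0.     1.727  1.475] [-0.462 -0.039  1.454 -0.     1.727 -1.666]
-10 [-0.462  0.005  1.767 -0.     1.37   1.283] [-0.462  0.005  1.767 -0.     1.37  -1.858]
-10 [-0.462 -0.039  1.454 -0.     1.727  1.283] [-0.462 -0.039  1.454 -0.     1.727 -1.858]
[ 1.151  0.049  1.166 -0.     1.928 -0.092]
```

```bash
cat >> h.py <<'E'
np.set_printoptions(precision=4,suppress=True)
CAB=np.array([.4863,-.1268]); YAW=-21.5
def q(yaw,tilt=0):
    """tool quaternion: x tool along the bar (deg yaw, rad tilt), z along knob downwards"""
    y=np.radians(yaw+180);X=np.array([np.cos(y)*np.cos(tilt),np.sin(y)*np.cos(tilt),-np.sin(tilt)])
    Y=np.array([np.sin(y),-np.cos(y),0]);m=R.from_matrix(np.c_[X,Y,np.cross(X,Y)]).as_quat();return m[[3,0,1,2]]
def tcp(pin,yaw,tilt,dz=0):
    """TCP pose gripping knob_mid for fork pin (xy), bar yaw deg, tilt rad"""
    y=np.radians(yaw);d=np.array([np.cos(y),np.sin(y),0]);z=np.array([0,0,1.])
    b=d*np.cos(tilt)+z*np.sin(tilt);n=z*np.cos(tilt)-d*np.sin(tilt)
    return np.r_[pin,.176]+.185*b+(.026-.019)*n+[0,0,dz], q(yaw,tilt)
def st(ctrl):
    s=ctrl.get_state();print("t %.2f"%s["clock"],"p",s["eef_pos"],"F",s["wrist_force"],"w %.3f g %.1f"%(s["width"],s["gripper_force"]));return s
E
python3 - <<'E'
from h import *
from bench import ctrl
j=ctrl.solve_ik([.20,.58,.54],ctrl.get_state()["tcp_rot"]); ctrl.movej(j); st(ctrl)
p,o=tcp([.4,-.1174],-32.5,0)
print(p)
hi=ctrl.solve_ik([p[0],p[1],.50],o); print(hi); ctrl.movej(hi)
ctrl.grip(.5); ctrl.move_l([p[0],p[1],.25],o,.25); st(ctrl)
for n in("scene","top"):
    f=ctrl.grab_frame(n); pickle.dump(f,open(n+"2.pkl","wb"))
a=pickle.load(open("scene2.pkl","rb"))["pixels"][60:240,180:330,::-1];b=pickle.load(open("top2.pkl","rb"))["pixels"][110:290,180:330,::-1]
cv2.imwrite("pics/d.png",cv2.resize(np.hstack([a,b]),(800,480),interpolation=cv2.INTER_CUBIC))
E
```

```text
t 1.47 p [0.2001 0.5802 0.5375] F [ 1.0087 -0.009  -1.0402] w 1.003 g 0.0
[ 0.556  -0.2168  0.183 ]
[-0.4617 -0.0017  1.2514 -0.      1.8919 -1.4653]
t 6.62 p [ 0.5569 -0.2172  0.2522] F [-0.4168  0.5632  1.1256] w 0.499 g 0.0
```

View pics/d.png

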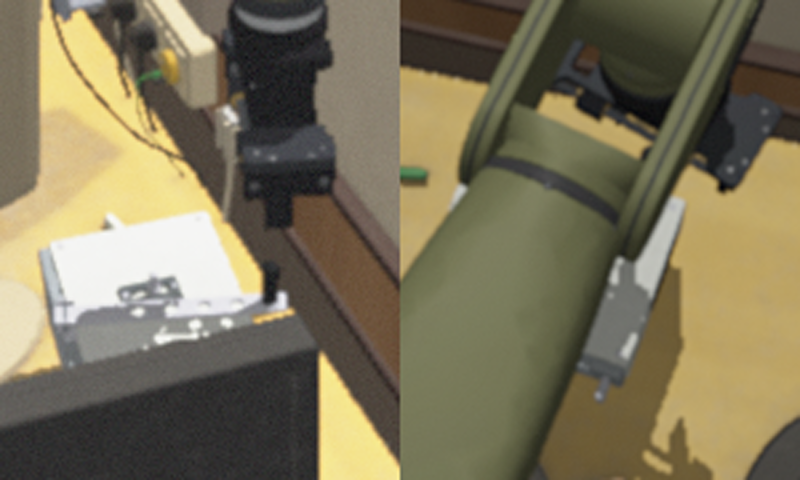

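The gripper is above the knob: in the left half the fingers end at (280,225) and the knob top is at (272,265). The offset is a few mm, which the jaw opening and pad width can absorb. Next I descend, grip and lift.

Run:
```python
from h import *
from bench import ctrl
pin=[.4,-.1174]
p,o=tcp(pin,-32.5,0,.001)
ctrl.move_l(p,o,.12); a=st(ctrl)
ctrl.grip(0); st(ctrl)
for tau in (.08,.16,.24):
    p,o=tcp(pin,-32.5,tau,.001); ctrl.move_l(p,o,.08); st(ctrl)
f=ctrl.grab_frame("scene"); pickle.dump(f,open("scene3.pkl","wb"))
a=f["pixels"][100:220,180:320,::-1]
cv2.imwrite("pics/e.png",cv2.resize(a,(700,600),interpolation=cv2.INTER_CUBIC))
```

```text
t 7.42 p [ 0.5564 -0.217   0.1847] F [0.1009 0.5166 0.2581] w 0.497 g 0.0
t 8.33 p [ 0.5561 -0.2168  0.184 ] F [-0.0394 -0.3759  0.5082] w 0.006 g 0.2
t 8.67 p [ 0.555  -0.2161  0.1994] F [ 0.0343 -0.3072 -0.3058] w 0.003 g 0.0
t 9.00 p [ 0.5531 -0.2149  0.2134] F [ 0.4801 -0.4172  0.2239] w 0.004 g 0.0
t 9.33 p [ 0.5502 -0.2131  0.2275] F [ 0.5516 -0.0074 -0.0777] w 0.008 g 0.0
```

View pics/e.png

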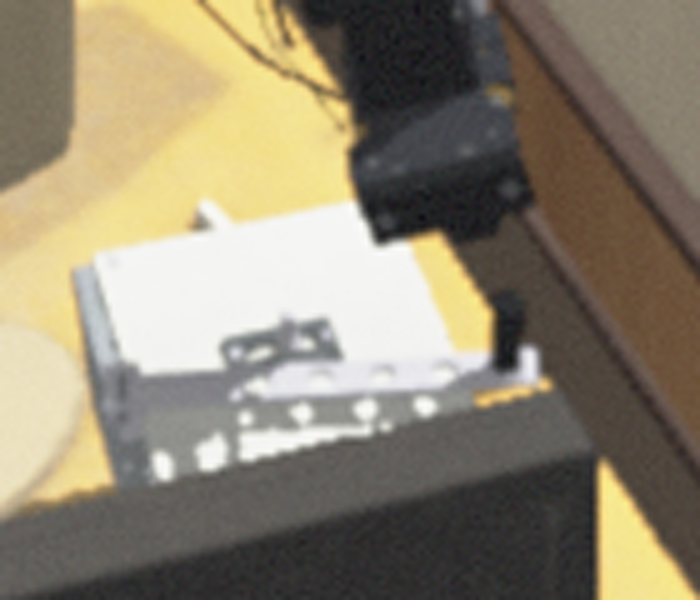

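The grip missed: the fingers are fully shut (width about 0). The knob is still at (510,330) and the gripper sits above and behind it. I'll check the geometry by projecting the TCP into the pictures.

Run:
```python
from h import *
from bench import ctrl
s=pickle.load(open("scene2.pkl","rb"))
print("pred tip in d.png", [(u-180)*2.667 if i==0 else (u-60)*2.667 for i,u in enumerate(proj(s,[.5569,-.2172,.2522]))])
print("pred knob top d.png", [(u-180)*2.667 if i==0 else (u-60)*2.667 for i,u in enumerate(proj(s,[.556,-.217,.22]))])
print("pred tip e.png",[(u-[180,100][i])*5 for i,u in enumerate(proj(s,[.5502,-.2131,.2275]))])
S=ctrl.get_state(); w=S["tcp_rot"]; print(R.from_quat(np.r_[w[1:],w[0]]).as_matrix())
ctrl.grip(.5)
p,o=tcp([.4,-.1174],-32.5,0); ctrl.move_l([p[0],p[1],.25],o,.15)
st(ctrl)
f=ctrl.grab_frame("scene"); pickle.dump(f,open("scene4.pkl","wb"))
b=f["pixels"][60:180,180:330,::-1]
cv2.imwrite("pics/g.png",cv2.resize(b,(750,600),interpolation=cv2.INTER_CUBIC))
```

```text
pred tip in d.png [np.float64(272.5309595379398), np.float64(237.21547981039635)]
pred knob top d.png [np.float64(270.8798052465256), np.float64(264.9071438366005)]
pred tip e.png [np.float64(493.25232663600644), np.float64(285.65650031391584)]
[[-0.8196  0.5373  0.199 ]
 [ 0.5221  0.8434 -0.1269]
 [-0.236  -0.0001 -0.9718]]
t 10.71 p [ 0.5568 -0.2174  0.2498] F [-0.6031  0.5598 -0.3878] w 0.498 g 0.0
```

View pics/g.png

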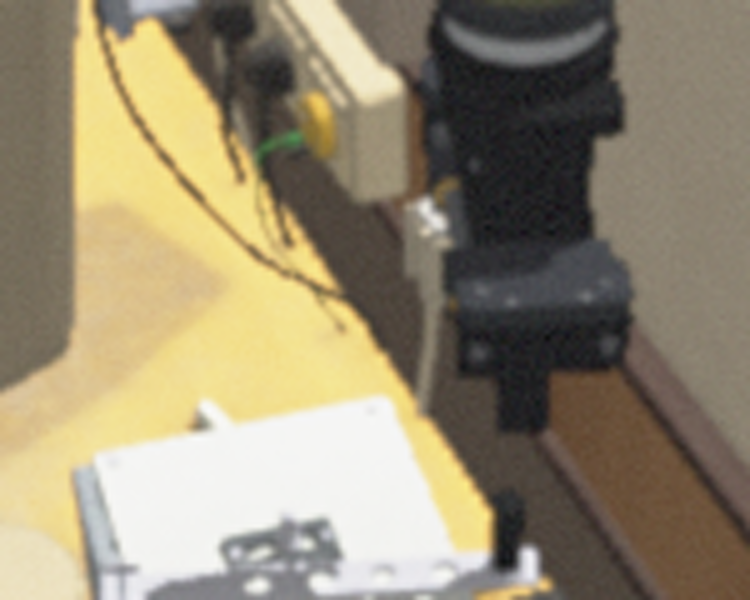

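Only one finger is visible, ending at (522,430), while the reported TCP projects near (511,445) and the near finger should appear lower still. I'll measure the offset using the gripper body's end in the top view.

Run:
```python
from h import *
t=pickle.load(open("top2.pkl","rb"));s=pickle.load(open("scene4.pkl","rb"))
c=[(180+(u-400)/2.667,110+v/2.667) for u,v in((730,187),(780,103))]
for z in(.33,.37): print(z,[onz(t,*x,z) for x in c], "mid exp (.508,-.293)")
px=(180+522/5,60+430/5)
for z in(.25,.265,.28): print("finger at z",z,onz(s,*px,z),"exp near finger (.544,-.237)")
# body near lower corners in scene g.png
for p in((457,372),(628,352)): print([onz(s,180+p[0]/5,60+p[1]/5,z) for z in(.328,.35)])
for y in (-.3,-.2,0,.2): pass
from bench import ctrl
ctrl.grip(0)
f=ctrl.grab_frame("scene"); a=s["pixels"].astype(int);b=f["pixels"].astype(int)
st(ctrl)
d=(np.abs(a-b).sum(2)>60)[60:200,180:330]
cv2.imwrite("pics/i.png",cv2.resize(np.hstack([f["pixels"][90:180,240:330,::-1],np.repeat(d[30:120,60:,None]*255,3,2).astype(np.uint8)]),(800,400),interpolation=cv2.INTER_CUBIC))
```

```text
0.33 [array([ 0.4969, -0.2771,  0.33  ]), array([ 0.5628, -0.3188,  0.33  ])] mid exp (.508,-.293)
0.37 [array([ 0.4878, -0.2741,  0.37  ]), array([ 0.5511, -0.3141,  0.37  ])] mid exp (.508,-.293)
finger at z 0.25 [ 0.569  -0.2106  0.25  ] exp near finger (.544,-.237)
finger at z 0.265 [ 0.5579 -0.2235  0.265 ] exp near finger (.544,-.237)
finger at z 0.28 [ 0.5468 -0.2365  0.28  ] exp near finger (.544,-.237)
[array([ 0.5132, -0.232 ,  0.328 ]), array([ 0.4968, -0.2526,  0.35  ])]
[array([ 0.5789, -0.2672,  0.328 ]), array([ 0.5603, -0.2866,  0.35  ])]
t 11.72 p [ 0.556  -0.2168  0.2499] F [ 0.1634  0.1184 -0.2411] w 0.004 g 0.0
```

View pics/i.png

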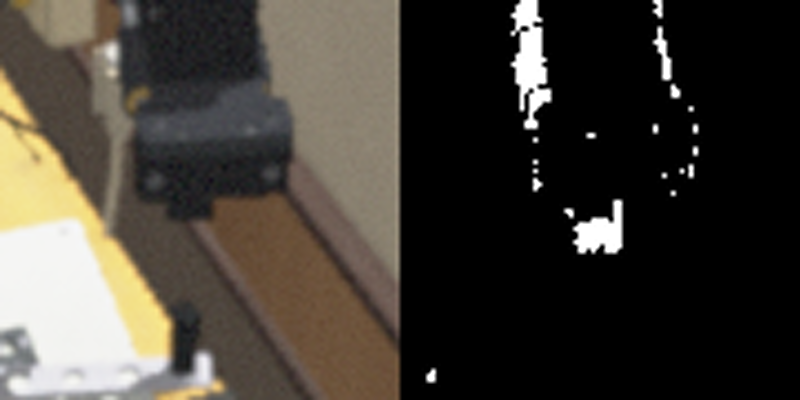

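The difference mask shows the closed finger ending at crop (190,215). The top view puts the gripper where expected in x and y, so the fingertips look about 30 mm higher than the reported TCP. I'll compute the offset from the closed tip.

Run:
```python
from h import *
s=pickle.load(open("scene4.pkl","rb"))
for u,v in((190,215),):
  for z in(.25,.27,.28,.29,.30,.31): print(z,onz(s,240+u*.225,90+v*.225,z),"exp (.556,-.2168), near face (.550,-.226)")
print([ (proj(s,[.556,-.2168,z])) for z in (.25,.28,.3)])
```

```text
0.25 [ 0.5832 -0.1871  0.25  ] exp (.556,-.2168), near face (.550,-.226)
0.27 [ 0.568  -0.2051  0.27  ] exp (.556,-.2168), near face (.550,-.226)
0.28 [ 0.5604 -0.214   0.28  ] exp (.556,-.2168), near face (.550,-.226)
0.29 [ 0.5528 -0.223   0.29  ] exp (.556,-.2168), near face (.550,-.226)
0.3 [ 0.5452 -0.232   0.3   ] exp (.556,-.2168), near face (.550,-.226)
0.31 [ 0.5376 -0.241   0.31  ] exp (.556,-.2168), near face (.550,-.226)
[(np.float64(281.755270498051), np.float64(149.73116332240443)), (np.float64(282.0069795440546), np.float64(139.78936279962875)), (np.float64(282.1805849997456), np.float64(132.9324347807585))]
```

Run:
```python
from h import *
g=lambda n:cv2.GaussianBlur(pickle.load(open(n,"rb"))["pixels"],(3,3),0).astype(int)
a,b=g("scene.pkl"),g("scene4.pkl")
for r in range(132,166,2): print(r,"bg",a[r,276:292:3].sum(1),"now",b[r,276:292:3].sum(1))
```

```text
132 bg [182 268 246 234 226 219] now [142  91 100  99  99  94]
134 bg [184 231 257 235 226 223] now [113 101  99  99 108 161]
136 bg [206 184 271 242 225 222] now [186 121  96  95 105 215]
138 bg [209 183 240 259 226 227] now [208 147  99 101 115 213]
140 bg [212 200 191 276 229 224] now [207 154  98 102 104 215]
142 bg [212 208 181 255 249 223] now [211 151  95  98 103 215]
144 bg [210 210 201 204 274 224] now [214 153  99  96 114 213]
146 bg [208 209 207 182 260 238] now [212 175 149 138 182 239]
148 bg [211 207 207 197 210 265] now [206 207 204 196 209 267]
150 bg [210 206 202 208 180 264] now [209 207 209 208 180 257]
152 bg [205 205 205 212 188 211] now [209 210 207 211 189 210]
154 bg [203 208 206 209 203 171] now [209 212 211 208 207 167]
156 bg [220 205 199 206 208 185] now [226 206 205 208 211 180]
158 bg [331 168 172 202 211 203] now [328 178 169 200 205 200]
160 bg [474 159 153 187 203 209] now [474 159 156 189 212 210]
162 bg [575 187 118 175 210 207] now [585 205 132 180 208 208]
164 bg [594 199 102 185 208 209] now [600 207 105 177 209 207]
```

The finger clearly ends at row 146, so the real fingertips are 30–38 mm above the reported TCP. The top view agrees, and so does the missed grasp. I'll go about 30 mm lower and grip, watching force and width (a knob grip should read about 0.17).

Run:
```python
from h import *
from bench import ctrl
pin=[.4,-.1174]
ctrl.grip(.5)
p,o=tcp(pin,-32.5,0)
ctrl.move_l([p[0],p[1],.185],o,.15); f0=ctrl.get_state()["wrist_force"]
for z in(.175,.165,.155):
    ctrl.move_l([p[0],p[1],z],o,.1); s=st(ctrl)
    if np.linalg.norm(s["wrist_force"]-f0)>4: print("contact");break
ctrl.grip(0); st(ctrl)
```

```text
t 13.49 p [ 0.5561 -0.2168  0.1753] F [-0.1327  0.6436 -0.3103] w 0.499 g 0.0
t 13.74 p [ 0.5556 -0.2166  0.1643] F [-0.7408 -0.0148  0.4511] w 0.502 g 0.0
t 13.99 p [ 0.5555 -0.2165  0.1541] F [-0.3549  0.7205  0.1629] w 0.498 g 0.0
t 14.62 p [ 0.5561 -0.2169  0.1551] F [ 1.448  -0.2055  0.4022] w 0.163 g 30.0
```

Gripped the knob (width 0.163, about 15.5 mm). Next I lift, swing and push the door open, and stop above the estimated peg position.

```bash
cat >> h.py <<'E'
H=np.array([.4422,-.0041]); PIN0=np.array([.4,-.1174]); DZ=-.028
XC=np.array([.9304,-.3665]); YC=np.array([.3665,.9304]); PLATE=np.array([.4833,-.1266])
from scipy.optimize import brentq
def pinat(th):
    c,s=np.cos(-th),np.sin(-th); return H+np.array([[c,-s],[s,c]])@(PIN0-H)
def bar(th,yaw,tilt):
    p,o=tcp(pinat(th),yaw,tilt); y=np.radians(yaw)
    n=np.r_[-np.sin(tilt)*np.cos(y),-np.sin(tilt)*np.sin(y),np.cos(tilt)]
    return p+DZ*n,o
def over(hole,tilt):
    """door angle, yaw (deg) that put the third hole over hole (xy)"""
    th=brentq(lambda a:np.linalg.norm(hole-pinat(a))-.125*np.cos(tilt),0,1)
    d=hole-pinat(th); return th,np.degrees(np.arctan2(d[1],d[0]))
E
python3 - <<'E'
from h import *
from bench import ctrl
for tau in(.12,.24): ctrl.move_l(*bar(0,-32.5,tau),.08); st(ctrl)
th,yw=over(PLATE+.006*XC,.24); print(th,yw)
for k in np.linspace(.2,1,5):
    ctrl.move_l(*bar(th*k,-32.5+(yw+32.5)*k,.24),.08)
    s=st(ctrl)
    if np.linalg.norm(s["wrist_force"])>12: print("stop"); break
else:
    th,yw=over(PLATE+.006*XC,.13); ctrl.move_l(*bar(th,yw,.13),.06); st(ctrl)
f=ctrl.grab_frame("scene"); pickle.dump(f,open("scene5.pkl","wb"))
cv2.imwrite("pics/j.png",cv2.resize(f["pixels"][140:210,190:290,::-1],(800,560),interpolation=cv2.INTER_CUBIC))
E
```

```text
t 15.04 p [ 0.5571 -0.2174  0.1776] F [ 0.6321 -0.0126 -1.4086] w 0.163 g 30.0
t 15.47 p [ 0.5559 -0.2167  0.1994] F [ 1.3631  0.4277 -0.3076] w 0.163 g 30.0
0.27752540197914016 -12.991836640328067
t 15.78 p [ 0.5562 -0.2036  0.199 ] F [ 2.0675 -1.0866  0.5956] w 0.159 g 30.0
t 16.11 p [ 0.5557 -0.1895  0.1995] F [ 1.8066  0.1375 -0.3103] w 0.162 g 30.0
t 16.44 p [ 0.5546 -0.1747  0.1996] F [ 3.4357 -0.9526  1.1222] w 0.158 g 30.0
t 16.78 p [ 0.553  -0.1593  0.1997] F [ 2.4686 -0.2341  0.3736] w 0.162 g 30.0
t 17.13 p [ 0.5507 -0.1433  0.1997] F [ 3.1423 -0.687   1.2885] w 0.161 g 30.0
t 17.62 p [ 0.5494 -0.1435  0.1788] F [ 2.0293 -0.3887  0.0813] w 0.163 g 30.0
```

View pics/j.png

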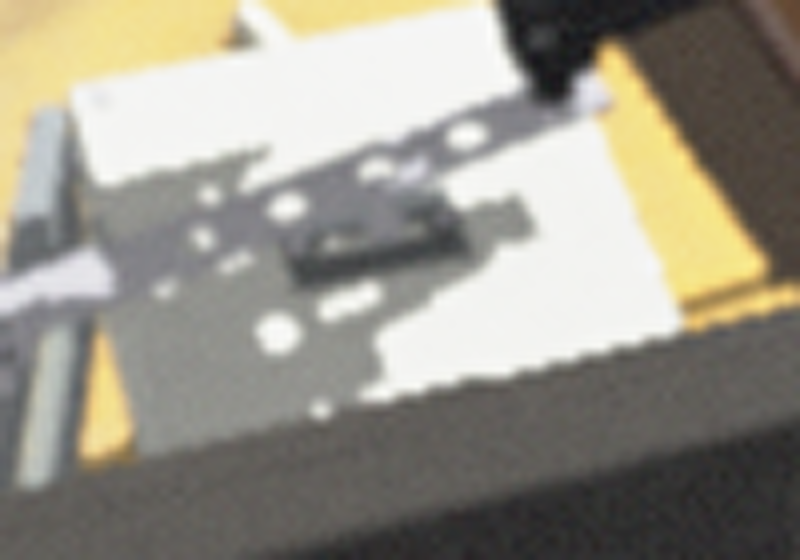

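The door is open (left edge at (30,300)), and the bar is over the plate with holes at about (205,240), (290,207), (378,170) and (467,135). A bright spot at (410,172) looks like the peg showing past the bar's near edge. I'll compute where the hole and the peg are.

Run:
```python
from h import *
s=pickle.load(open("scene5.pkl","rb"))
P=lambda u,v,z:onz(s,190+u/8-.44,140+v/8-.44,z)[:2]
def cab(p): d=p-PLATE; return np.array([d@XC,d@YC])*1000
hz=[.176+d*.13 for d in(.065,.095,.125,.155)]
for (u,v),z in zip(((205,240),(290,207),(378,170),(467,135)),hz): p=P(u,v,z);print("hole",p,cab(p))
for z in(.176,.181,.186): print("peg px",cab(P(410,172,z)))
for e in(0,4,8,12):
    for z in(.186,.164): 
        u,v=proj(s,np.r_[PLATE+e/1000*XC,z]);print(e,z,(u+.44-190)*8,(v+.44-140)*8)
t=pickle.load(open("scene.pkl","rb"))["pixels"].sum(2)
print(t[158:176,228:250])
```

```text
hole [ 0.4319 -0.1164] [-51.5146  -9.3519]
hole [ 0.4582 -0.124 ] [-24.2737  -6.7686]
hole [ 0.4865 -0.1307] [ 4.4513 -2.6796]
hole [ 0.5147 -0.1384] [33.4916  0.5192]
peg px [17.1791 10.6807]
peg px [16.069   5.4361]
peg px [14.9588  0.1915]
0 0.186 362.79919366741956 182.09208787743637
0 0.164 366.57332210248296 233.8300671009631
4 0.186 375.4825386027219 179.49872320027657
4 0.164 379.0812790635937 231.24126202733578
8 0.186 388.15056196516343 176.9084913264942
8 0.164 391.57433245884795 228.65554158431723
12 0.186 400.80329150084344 174.3213865828427
12 0.164 404.05250890938396 226.072900262061
[[730 732 730 730 730 730 730 730 730 730 729 727 727 727 730 729 730 730
  730 729 729 730]
 [730 730 731 730 730 730 730 730 730 730 730 730 729 729 730 730 730 727
  727 729 728 730]
 [728 727 728 730 730 728 730 730 730 730 727 729 727 727 730 729 728 727
  727 726 727 730]
 [729 728 730 728 730 729 729 727 723 719 725 726 727 730 731 730 728 728
  727 729 730 727]
 [727 730 730 727 730 730 729 715 688 693 711 724 729 726 722 718 712 715
  727 727 729 727]
 [728 728 727 730 731 730 728
[... 480 characters left out ...]
3 610 649 672 556 397 386 407
  434 564 708 729]
 [433 346 378 447 523 523 424 372 379 417 502 573 621 627 546 429 369 364
  366 476 680 723]
 [503 460 534 629 677 639 487 381 366 359 384 427 439 447 426 395 372 360
  365 409 587 709]
 [483 530 622 622 566 489 401 363 385 403 413 418 428 446 453 443 435 434
  438 462 546 698]
 [488 523 552 532 503 475 513 530 544 556 560 567 581 597 599 574 555 576
  604 629 647 689]
 [617 617 614 605 622 646 677 685 686 684 686 691 688 679 659 640 612 630
  669 686 690 699]
 [688 665 628 613 637 654 684 696 701 700 695 699 690 672 634 627 604 590
  635 685 696 698]
 [691 628 551 598 619 632 669 695 699 701 698 700 691 674 675 704 696 668
  661 690 701 700]]
```

Run:
```python
from h import *
s=pickle.load(open("scene.pkl","rb"))
def cab(p): d=p[:2]-PLATE; return np.array([d@XC,d@YC])*1000
for v in(162.5,163.5,164.5): print(cab(onz(s,236.8,v,.186)))
# sub-pixel third hole in current picture: bright blob near
f=pickle.load(open("scene5.pkl","rb")); g=f["pixels"].astype(int).sum(2)
print(g[157:167,230:246])
```

```text
[ 4.2818 -1.9577]
[ 3.422  -5.4116]
[ 2.5659 -8.8508]
[[733 733 730 729 722 699 649 632 647 634 524 422 390 379 385 466]
 [733 726 711 686 634 536 484 456 461 448 411 391 406 400 401 420]
 [702 657 582 512 455 442 498 509 479 430 406 436 494 450 397 400]
 [541 464 425 397 431 556 655 667 620 521 524 567 611 512 421 418]
 [404 393 380 391 468 642 680 667 651 585 627 655 631 522 490 512]
 [384 408 394 389 436 536 528 492 512 533 595 581 537 507 556 634]
 [398 393 394 398 403 422 392 419 469 489 473 469 474 512 534 610]
 [393 396 406 396 399 399 396 403 415 410 401 387 398 409 406 486]
 [394 405 396 390 390 389 396 408 391 378 362 355 339 328 319 381]
 [400 399 396 394 385 386 391 406 398 374 340 293 275 260 291 335]]
```

The hole measures about (-1.5, -2.7) mm from where I commanded it, and the peg is near e≈5. I'll feel for the peg around the corrected spot, backing off on light force.

```bash
cat >> h.py <<'E'
def force(ctrl,n=4):
    F=[]
    for _ in range(n): F.append(ctrl.get_state()["wrist_force"]); ctrl.wait(.02)
    return np.mean(F,0)
def at(e,y,tau):
    th,yw=over(PLATE+e/1000*XC+y/1000*YC,tau); return bar(th,yw,tau)
def probe(ctrl,e,y,lim=4):
    ctrl.move_l(*at(e,y,.115),.08); f0=force(ctrl)
    for tau in(.09,.075,.06,.045):
        ctrl.move_l(*at(e,y,tau),.05); d=force(ctrl)-f0
        if np.linalg.norm(d)>lim: print((e,y),"hit tau",tau,d,"t %.1f"%ctrl.get_state()["clock"]); ctrl.move_l(*at(e,y,.115),.08); return False
    print((e,y),"in",d,"t %.1f"%ctrl.get_state()["clock"]); return True
E
python3 - <<'E'
from h import *
from bench import ctrl
for e,y in((6,2),(8,2),(4,2),(6,0),(6,4)):
    if probe(ctrl,e,y): break
st(ctrl)
E
```

```text
(6, 2) in [ 1.0966 -0.2124 -0.8144] t 19.3
t 19.26 p [ 0.5491 -0.1404  0.1632] F [ 4.3975 -1.3337 -0.772 ] w 0.162 g 30.0
```

No contact down to tau 0.045, where the bar's underside is below the peg tip, so the peg is in the hole. Now lower to level.

Run:
```python
from h import *
from bench import ctrl
f0=force(ctrl)
for tau in(.03,.015,.005,0,-.005):
    ctrl.move_l(*at(6,2,tau),.03); d=force(ctrl)-f0; print(tau,d)
    if np.linalg.norm(d)>5: print("stop");break
st(ctrl)
f=ctrl.grab_frame("scene"); pickle.dump(f,open("scene6.pkl","wb"))
cv2.imwrite("pics/k.png",cv2.resize(f["pixels"][140:210,190:290,::-1],(800,560),interpolation=cv2.INTER_CUBIC))
```

```text
0.03 [ 0.7955 -0.1099  0.3787]
0.015 [ 0.1522 -0.0238  0.0516]
0.005 [0.4979 0.0945 0.7696]
0 [0.4146 0.1467 1.6472]
-0.005 [0.1097 0.0548 2.5168]
t 20.91 p [ 0.5481 -0.1402  0.1542] F [ 4.2739 -1.3676  1.8019] w 0.161 g 30.0
```

View pics/k.png

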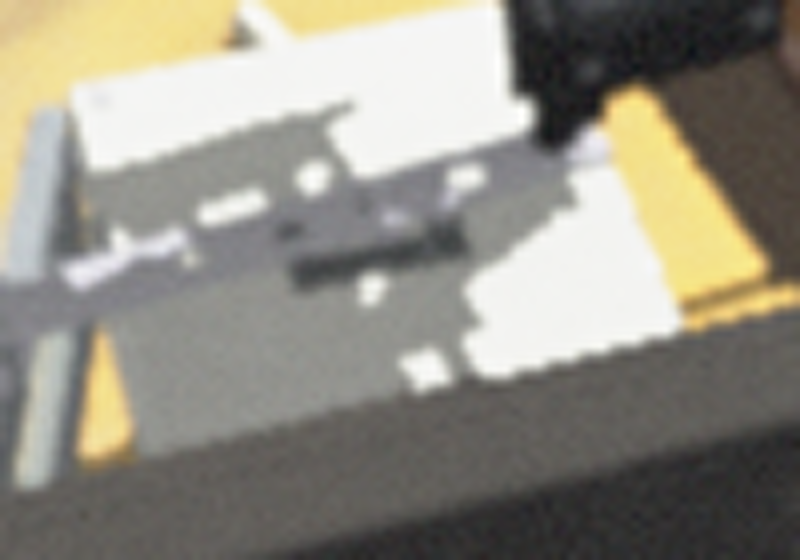

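The bar lies level: hole 4 is at (467,178), hole 3 is over the peg at (378,205), and the forces are small. Release, retreat and check numerically that it stays put.

Run:
```python
from h import *
from bench import ctrl
ctrl.grip(.5); s=st(ctrl)
p=s["eef_pos"]; ctrl.move_l([p[0],p[1],p[2]+.02],None,.05); st(ctrl)
ctrl.move_l([p[0],p[1],.40],None,.15); ctrl.wait(1); st(ctrl)
f=ctrl.grab_frame("scene"); pickle.dump(f,open("scene7.pkl","wb"))
a,b=[pickle.load(open(n,"rb"))["pixels"].astype(int).sum(2) for n in("scene6.pkl","scene7.pkl")]
d=np.abs(a-b)[150:190,185:270]; print("changed px in bar/door area",(d>150).sum())
# door edge: column of strongest gradient at some rows, before / after
for r in(178,184,190): print(r,a[r,186:206],b[r,186:206])
# knob: dark pixels near expected level knob
m=(b[140:165,250:275]<170); ys,xs=np.nonzero(m); print("knob px",len(xs),xs.mean()+250,ys.min()+140,ys.max()+140)
kn=onz(f,xs.mean()+250,ys.max()+140,.178); print(kn)
cv2.imwrite("pics/l.png",cv2.resize(f["pixels"][130:210,190:290,::-1],(750,600),interpolation=cv2.INTER_CUBIC))
```

```text
t 21.71 p [ 0.548  -0.1402  0.1541] F [-0.2818 -0.5306  0.8832] w 0.499 g 0.0
t 22.26 p [ 0.5482 -0.1402  0.1745] F [-0.3196 -0.76    0.1054] w 0.499 g 0.0
t 24.92 p [ 0.548  -0.1402  0.4   ] F [-0.3524 -0.4401 -0.5596] w 0.499 g 0.0
changed px in bar/door area 1257
178 [373 331 321 363 395 399 394 403 412 398 403 392 409 402 393 397 401 403
 403 404] [682 683 623 532 637 692 703 700 701 701 703 700 703 705 700 687 674 657
 603 557]
184 [512 414 390 376 327 315 370 414 496 568 571 551 487 371 308 417 556 556
 500 445] [645 607 481 401 379 320 300 355 400 473 530 562 530 410 321 385 548 555
 484 446]
190 [502 363 325 324 317 295 325 462 564 574 555 469 372 307 415 555 603 607
 610 554] [649 639 478 336 331 376 462 396 396 527 560 538 433 337 348 511 590 606
 603 552]
knob px 40 260.0 144 157
[ 0.5483 -0.1425  0.178 ]
```

Run:
```python
from bench import ctrl
print(ctrl.hand_in())
```

```text
the job is handed in; nothing more can be done
None
```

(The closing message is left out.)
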